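Seat a tray end in the jig and lock the toggle clamp on it

TASK

Slide the loose wooden tray end along its channel in the jig until it is fully home against the end stop, then push the toggle clamp's handle down past its over-center point so that the clamp stays locked on the wood by itself. Do it by feel: do not ram the wood into the stop or force the handle once it has come to its own stop, and leave the other things on the shelf where they are.

Things in the scene. Friction and masses are not known exactly. Their poses are not given: they have to be found in the camera images.
- jig: Fixed plywood jig, base 270 x 225 x 15 mm. Origin on the table under it (base spans x -155..+115, y -115..+110 mm); z up, x along a channel towards its end stop, y towards the clamp's handle. Channel: floor at z = 15, between wooden rails 12 mm high with inner faces at y = -102 and -18 mm, open at the -x end. A steel toggle clamp stands beside it at x = 30, y -3..75 mm.
- stop_face (a point): Fixed point on the jig: middle of the end stop's face at the channel floor (jig x = 85, y = -60, z = 15 mm). The stop is a wooden block 26 mm high across the channel's far (+x) end. The tray end is home when its far edge rests on this face.
- tray_end: Loose board, the end of a wooden tray: 140 (x) x 80 (y) x 18 (z) mm, 0.10 to 0.20 kg, hand slot 70 x 20 mm along its -y long edge. Origin: centre of its underside. It lies flat in the channel, 2 mm play each side, axes like the jig's, 20 to 50 mm short of the end stop. Home, its origin is at jig x = 15 mm. Push it at the middle of its near (-x) edge, jig y = -60 mm.
- spindle: Clamp spindle with a rubber foot 18 mm across, on the end of the clamp arm. Origin 55 mm from the arm's pivot; foot underside 21 mm along -z of this frame. Starts raised, the arm about 36 degrees up (origin some 78 mm above the table); as the handle goes down it lands on the tray end at jig x = 30, y = -45 mm, 0.35 to 0.4 rad of handle travel before the over-center point. Locked it presses with about 50 N.
- handle_pivot (a point): Fixed point: the hinge axis of the clamp's handle, at jig x = 30, y = 62, z = 68 mm, axis along the jig's x. The handle swings in the upright plane through this point along the jig's y, on the +y side. Its grip is a round black rubber bar 20 mm thick, 35 to 118 mm from the axis. It starts raised 46 to 63 degrees above level (which angle is not measured) and is pushed down until about level.
- handle_level (a point): Fixed point where the grip's centre line is, 90 mm from the hinge axis, when the handle is level. The handle's hard stop is not there but anywhere from 0.15 rad above to 0.15 rad below: feel for it. Pushed at 90 mm it takes 1 to 3 N, then, with the foot on the wood, up to 10 to 13 N, fading to nothing at the over-center point, 0.06 rad before the stop; past it, it stays shut. Let go earlier, it springs back.
- jar: Bystander: empty open glass jar, 72 mm across, 95 mm high, origin under its centre; stands on the shelf beyond the clamp handle.
- stapler: Bystander: white stapler, 135 x 34 x 48 mm, origin under its centre; on the shelf beside the jig, on the robot's side of the handle.
- tape_gun: Bystander: silver tape gun, 135 x 60 x 120 mm, origin under its centre.
- glue: Bystander: white plastic glue bottle, 38 mm across, 110 mm high, standing on the jig's base at its near corner on the handle's side; origin under its centre.
- screwdriver: Bystander: screwdriver 190 mm long lying on the shelf on the channel's side of the jig.
- staple_carton: Bystander: cardboard carton 90 x 60 x 40 mm, origin under its centre.
Mind the look-alikes: they are no part of the job. Of the things shaped like the tray_end, the wooden one is meant.

How it is judged:
On the way:
1. the tray end is fully home against the end stop, the clamp not yet on it (x of tray_end in the frame of jig between 0.013 and 0.0175 m and z of tray_end in the frame of jig below 0.0175 m and angle between the x axis of tray_end and the x axis of jig, either way round below 0.05 rad and contact force between spindle and tray_end below 1 N), for 0.2 s.
At the end, for the whole second after the job is handed in: The tray end lies flat in the channel, its end within 2 mm of the end stop and square to it within 0.05 rad, and the clamp, let go, keeps pressing on it with more than 35 N, everything at rest (x of tray_end in the frame of jig between 0.013 and 0.0175 m and z of tray_end in the frame of jig below 0.0175 m and angle between the x axis of tray_end and the x axis of jig, either way round below 0.05 rad and contact force between spindle and tray_end above 35 N and linear speed of tray_end below 0.01 m/s and angular speed of spindle below 0.05 rad/s); the robot touches nothing.
It fails at once if the clamp handle (or another part of the jig) is pushed with more than 40 N (contact force between any of the fingers, the arm and jig above 40 N).
It fails at once if the tray end is pushed by the robot with more than 40 N (rammed) (contact force between any of the fingers, the arm and tray_end above 40 N).
It fails at once if another thing on the shelf is moved more than 15 mm (distance of any of jar, stapler, tape_gun, glue, screwdriver, staple_carton from where it was at the start of the episode above 0.015 m).
It also fails if it takes over 66 s, if anything falls off the work surface, if the arm or the gripper's body presses on something with over 40 N, if the wrist force passes 120 N, or if a joint passes its speed limit or range.

ROBOT

A 6-joint arm with a two-finger parallel gripper is mounted at the origin on the work surface. World frame = base frame: x ahead of the robot, y to its left, z up, the work surface at z = 0. Lengths are in m, angles in rad, forces in N, time in s.
With the tool pointing down it reaches from about 0.25 to 0.775 m from the base axis. Payload 8.9 kg.
Tool frame: the origin (TCP) lies midway between the tips of the shut fingers; the grasp point (between the pads) lies 19 mm behind it; x points along the fingers, z is the direction in which the jaws open and shut, and the axes are right-handed (so a half turn about x gives the same grasp; the last joint's range is limited). The gripper opens to 85 mm and grips with 20 to 120 N. Pads are 22 mm wide; open, the fingers measure 114 mm over their backs; the gripper's body (76 mm by 85 mm) begins 54 mm behind the grasp point. The pads swing forward as they close: fully open they stand 13 mm farther back than shut.
Start: joints at [-1.32, 0.291, -0.153, 1.127, 0, 1.431], TCP at [0.2, -0.486, 0.231] pointing down, gripper open.
Joint ranges: [-2.52, 2.52], [-0.91, 1.74], [-1.3, 1.37], [-1.96, 2.02], [-1.52, 1.47], [-3.14, 3.14]. Speed limits (rad/s): [2.22, 2.22, 2.79, 3.14, 3.14, 3.14].

INTERFACE

Orientations are given as a rotation vector (axis times angle).
In Python, from workcell import bot gives the robot as it stands.
- The arm moves only by the tool arm_command, never from a script. Its argument "series" is text: rows parted by semicolons, each of 7 numbers parted by spaces: the finger opening in m, from 0 to 0.0854, then the shift along the tool's x, y, z in m, then the turn, a rotation vector about the tool's x, y, z in degrees. In form: claw dx dy dz wx wy wz; .... A call has 1 to 12 rows; each row shifts and turns the pose as measured when the row begins, along the tool's axes as they then stand; what a row does not reach is not made up. A row lasts 1/12 s, in which the tool goes at most 41.7 mm and 7.16 degrees, less where a joint would pass 70% of its speed; a pose out of reach is approached as far as the arm can. A call is refused whole if a number of a shift passes 0.0417 or a number of a turn 7.16, either way. A call with a gripper value outside its range is refused whole. The fingers move at their own pace and stop on an object; "force" is the grip in N (left out, the last holds). Time passes only in rows, so rows that do not move let the fingers close. It gives the time, the measured TCP pose, the force and the opening at its end, in the units of the state.
- bot.get_state(): the state, without advancing time (a new reading comes with each control period).
- bot.get_image(name): name is "scene" or "top" or "wrist"; returns (picture, depth): 420x560x3 uint8, blue, green, red; 420x560 float32, m along the optical axis (not along the pixel's ray), 0 where there is no reading.
- bot.calibration(name): a dict with "intrinsics" (3x3 intrinsics, pixels), "dist" ([k1, k2, p1, p2, k3] as OpenCV has them; the pictures are not rectified), "world_from_camera" (4x4, takes a point from camera to world coordinates). Camera axes: x right, y down, z forward; pixel columns grow to the right and rows downward; lengths in m; the calibration is good to about 2 mm. A picture is of the moment at which its call begins: read the wrist's pose just before it. calibration takes no time and is no camera call; for the wrist camera it gives the pose at the moment of the call.
- bot.sign_off(): hands the job in, once; it reports no verdict.
Trained networks look in the newest picture that a camera, given by its name, has taken for a name from the list of things; names that differ only in an ending like _2 or _b are one class to them, and where a whole thing is asked for, a point or a joint stands for the part that bears it (a point fixed in the world has none). Each returns a list of dicts, best first, with "p" (0 to 1); they miss things now and then, are a little off and sometimes report something else, mostly with a low value. They report only what shows in the picture. A call takes as long as a camera call. They do not tell look-alikes from the thing itself.
- bot.search_frame(camera, target): "box" ([left, top, right, bottom] in pixels, round what is visible of it).
- bot.spot_point(camera, target): "at" ([column, row] in pixels: a listed point, or the origin of a listed thing).
The state is a dict: "clock": time; "joint_pos": joint angles; "qd": joint speeds; "effort": joint torques, N m; "tcp_pos": TCP position; "orientation": TCP orientation; "force": force on the tool from outside, world axes, zero at the start; "ft_torque": the same for the moment, N m; "opening": opening from 0.0 (shut) to 1.0 (fully open).
Only numpy, scipy, OpenCV 4.12 (cv2) and the standard library are available. Lean on these libraries where they do the work, as an engineer would, in place of code of your own. Each camera call takes 0.05 s, during which the arm holds its last target. There are 200 camera calls.

## Working session

There is one attempt and no reset: what is moved stays moved. The work goes in short steps, Python scripts to look and compute and a tool call to move; the robot and the scene stay as the last step left them, time stands still between calls to the robot, and variables do not carry over. Pictures are saved under pics/ and viewed, about 8 in all and at most 12, crops included, and the job is handed in when it is done.

Besides the shell and the picture viewer there is one more tool, called after "Emit:" as name(argument=value, ...), one argument or row to a line, values as JSON. arm_command: Moves the arm, as the interface text tells. Its arguments: {"type":"object","properties":{"series":{"type":"string"},"force":{"type":"number"}},"required":["series"]}

```bash
mkdir -p pics
cat > h.py <<'E'
import numpy as np, cv2
from scipy.spatial.transform import Rotation as R
from workcell import bot
def pt(cal,depth,uv,z=None):
    K=np.array(cal["intrinsics"]);T=np.array(cal["world_from_camera"])
    n=cv2.undistortPoints(np.array([[uv]],float),K,np.array(cal["dist"]))[0,0]
    d=np.array([n[0],n[1],1.])
    if z is None:
        u,v=map(int,np.round(uv));p=depth[max(v-2,0):v+3,max(u-2,0):u+3];p=p[p>0]
        if len(p)==0:return None
        return T[:3,:3]@(d*np.median(p))+T[:3,3]
    w=T[:3,:3]@d; return T[:3,3]+w*(z-T[2,3])/w[2]
def pix(cal,P):
    T=np.linalg.inv(np.array(cal["world_from_camera"]))
    q,_=cv2.projectPoints(np.array(P,float).reshape(-1,3),cv2.Rodrigues(T[:3,:3])[0],T[:3,3],np.array(cal["intrinsics"]),np.array(cal["dist"]))
    return q[:,0]
E
cat > a.py <<'E'
from h import *
np.set_printoptions(precision=3,suppress=True)
s=bot.get_state();print(s["clock"],s["tcp_pos"],s["orientation"],s["force"])
for c in("top","scene"):
    im,d=bot.get_image(c);cv2.imwrite(f"pics/{c}0.png",im);np.save(f"{c}0.npy",d);cal=bot.calibration(c)
    for t in("jig","stop_face","tray_end","spindle","handle_pivot","handle_level"):
        for r in bot.spot_point(c,t)[:3]:
            print(c,t,round(r["p"],2),np.array(r["at"]),pt(cal,d,r["at"]))
print(bot.get_state()["clock"])
E
python3 a.py
```

```text
0.0 [ 0.199 -0.485  0.231] [ 0.918  1.37  -0.917] [ 0.244 -0.571 -0.384]
top jig 0.78 [256.7 197.7] [0.608 0.079 0.016]
top jig 0.5 [277.9 165.5] [0.712 0.024 0.017]
top stop_face 0.9 [277.9 168.4] [0.704 0.024 0.014]
top tray_end 0.87 [278.8 204.5] [0.588 0.012 0.033]
top tray_end 0.78 [241.2 293.3] [0.329 0.097 0.018]
top tray_end 0.66 [346.7 266.6] [ 0.426 -0.194  0.016]
top spindle 0.59 [265.4 175.9] [0.653 0.054 0.089]
top handle_pivot 0.67 [233.6 183.5] [0.628 0.142 0.076]
scene jig 0.81 [276.5 257.1] [0.642 0.138 0.074]
scene stop_face 0.84 [235.  256.9] [0.722 0.053 0.04 ]
scene tray_end 0.85 [280.7 179.5] [ 0.434 -0.191  0.01 ]
scene tray_end 0.67 [266.1 236.7] [0.611 0.027 0.034]
scene spindle 0.57 [257.2 238.8] [0.654 0.057 0.077]
scene spindle 0.26 [264.7 134.7] [ 0.363 -0.424  0.023]
scene handle_pivot 0.88 [278.3 258.8] [0.643 0.149 0.079]
scene handle_level 0.94 [299.2 277.6] [0.6   0.183 0.01 ]
0.7
```

```bash
python3 -c "
import cv2,numpy as np
a=cv2.imread('pics/top0.png')[110:330,150:410];b=cv2.imread('pics/scene0.png')[110:380,130:430]
a=cv2.resize(a,None,fx=3,fy=3,interpolation=2)[:600,:780];b=cv2.resize(b,(667,600),interpolation=2)
cv2.imwrite('pics/t1.png',a);cv2.imwrite('pics/s1.png',b)"
```

```text
(no output)
```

View pics/t1.png

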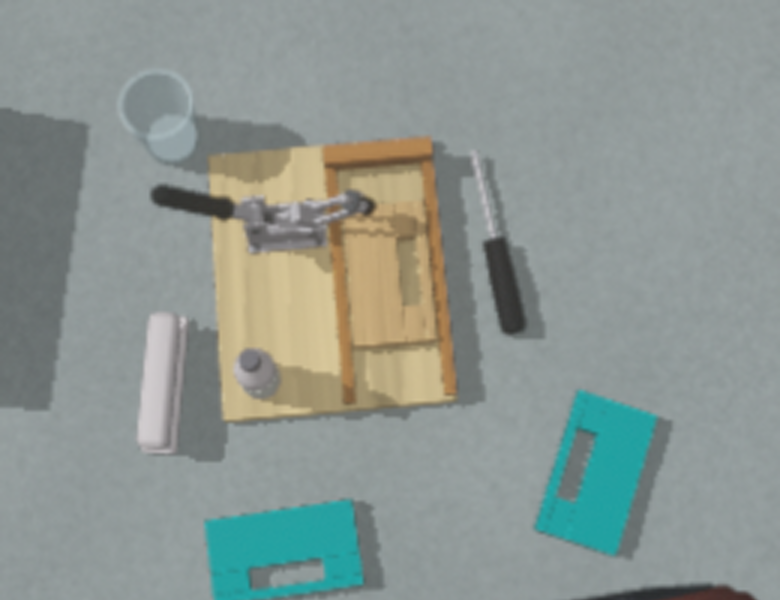

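View pics/s1.png

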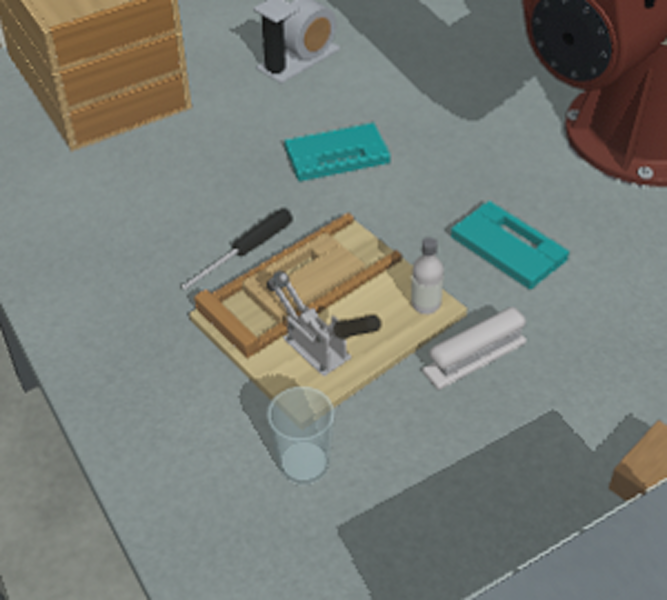

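The top crop shows the jig squarely ahead. Its base corners are at about (210,157), (222,420) and (455,402), the wooden tray end's near edge runs (355,348)–(437,340), and the handle tip is at about (155,193). The jar lies beyond the handle, the stapler and glue on the near side, and the teal boards are decoys. The scene crop agrees.

```bash
cat > b.py <<'E'
from h import *
np.set_printoptions(precision=4,suppress=True)
cal=bot.calibration("top");d=np.load("top0.npy")
f=lambda u,v:(150+(u-1)/3,110+(v-1)/3)
C=[((210,157),(.115,.110)),((222,420),(-.155,.110)),((455,402),(-.155,-.115))]
W=np.array([pt(cal,d,f(*c),.015)[:2] for c,_ in C]);J=np.array([j for _,j in C])
print(W,np.linalg.norm(W[0]-W[1]),np.linalg.norm(W[1]-W[2]))
Jc,Wc=J-J.mean(0),W-W.mean(0)
a=np.arctan2((Jc[:,0]*Wc[:,1]-Jc[:,1]*Wc[:,0]).sum(),(Jc*Wc).sum())
Rz=np.array([[np.cos(a),-np.sin(a)],[np.sin(a),np.cos(a)]]);o=W.mean(0)-Rz@J.mean(0)
print("yaw deg",np.degrees(a),"o",o,"res",W-(o+J@Rz.T))
np.save("jig.npy",[o[0],o[1],a])
toj=lambda p:np.r_[Rz.T@(p[:2]-o),p[2]]
for n,uv in dict(trayL=(355,348),trayR=(437,340)).items():print(n,toj(pt(cal,d,f(*uv),.033)))
for n,uv in dict(stopc=(378,146)).items():print(n,toj(pt(cal,d,f(*uv),.041)))
for n,uv in dict(htip=(160,194),hmid=(190,201),hroot=(220,208),foot=(365,205),glue=(250,357),stap=(160,385),jarbase=(172,137)).items():print(n,toj(pt(cal,d,f(*uv))))
# full depth cloud around handle
cs=bot.calibration("scene");ds=np.load("scene0.npy")
for c,k,dd in(("top",cal,d),("scene",cs,ds)):
  for v in range(120,300):
    for u in range(190,330):
      if dd[v,u]>0:
        q=toj(pt(k,dd,(u,v)))
        if abs(q[0]-.03)<.03 and .09<q[1]<.2 and q[2]>.09 and (u+v)%2==0:print(c,q,end=";")
R0=R.from_rotvec(bot.get_state()["orientation"]).as_matrix();print(R0)
for P in[(.085,-.06,.015),(-.09,-.06,.033)]:print(o+Rz@P[:2])
E
python3 b.py
```

```text
[[ 0.711   0.2002]
 [ 0.4479  0.1593]
 [ 0.4823 -0.061 ]] 0.2662979793760645 0.22294844145662365
yaw deg 8.917853199876697 o [0.6167 0.075 ] res [[-0.0022 -0.0013]
 [ 0.0014 -0.0004]
 [ 0.0009  0.0016]]
trayL [-0.0975 -0.0224  0.033 ]
trayR [-0.096  -0.1007  0.033 ]
stopc [ 0.1007 -0.0595  0.041 ]
htip [0.0291 0.1369 0.1534]
hmid [0.0272 0.1136 0.1337]
hroot [0.027  0.0901 0.108 ]
foot [ 0.0301 -0.0424  0.0745]
glue [-0.1176  0.068   0.126 ]
stap [-0.1214  0.1617  0.0475]
jarbase [0.1104 0.1359 0.0819]
top [0.0402 0.1375 0.1486];top [0.0398 0.1321 0.1484];top [0.036  0.1395 0.1529];top [0.0358 0.1343 0.1523];top [0.0364 0.1294 0.1493];top [0.0381 0.1251 0.1433];top [0.0405 0.1209 0.1354];top [0.0336 0.1423 0.1525];top [0.0329 0.1368 0.1534];top [0.0328 0.1317 0.1523];top [0.0333 0.1268 0.1496];top [0.0348 0.1223 0.1443];top [0.0369 0.1181 0.137 ];top [0.0382 0.1134 0.132 ];top [0.032  0.1455 0.1497];top [0.03   0.1394 0.1542];top [0.03   0.1343 0.1529];top [0.03   0.1292 0.1516];top [0.0312 0.1246 0.1471];top [0.0322 0.12   0.1428];top [0.034  0.1155 0.1366];top [0.0354 0.111  0.1311
[... 3134 characters left out ...]
 0.0959 0.1075];scene [0.0408 0.1048 0.1159];scene [0.0406 0.1122 0.1223];scene [0.0405 0.1197 0.1288];scene [0.0392 0.1257 0.133 ];scene [0.0388 0.1327 0.1389];scene [0.0389 0.1401 0.1453];scene [0.0358 0.1439 0.1464];scene [0.0403 0.0922 0.1007];scene [0.04   0.0998 0.1071];scene [0.04   0.1076 0.1141];scene [0.0404 0.1158 0.1215];scene [0.0397 0.1226 0.1269];scene [0.0371 0.127  0.1289];scene [0.0366 0.1339 0.1346];scene [0.0382 0.0936 0.0965];scene [0.0384 0.1017 0.1038];scene [0.0382 0.1093 0.1104];scene [0.0359 0.1142 0.1129];scene [0.0396 0.0912 0.0916];scene [0.0359 0.0947 0.0919];[[ 0.     0.925  0.38 ]
 [-0.     0.38  -0.925]
 [-1.     0.     0.   ]]
[0.71   0.0289]
[0.5371 0.0018]
```

The jig fit is good: yaw 8.9°, residuals about 2 mm. The tray end's near edge is at jig x ≈ -0.097, so it has about 41 mm to travel. The handle is about 47° up. I'll square the tool to the jig, so that dy = jig +x, dz = jig -y and dx = down, and go behind the tray end.

Emit:
arm_command(
  series="0 0 0 0 6.7 0 0;0 0 0 0 6.7 0 0;0 0 .0205 -.0238 0 0 0;0 0 .0205 -.0238 0 0 0;0 0 .0205 -.0238 0 0 0;0 0 .0205 -.0238 0 0 0;0 0 .0205 -.0238 0 0 0;0 0 .0205 -.0238 0 0 0;0 0 .0205 -.0238 0 0 0;0 0 .0205 -.0238 0 0 0;0 0 .0205 -.0238 0 0 0;0 0 .0205 -.0238 0 0 0",
  force=40,
)

```text
clock: 1.7
tcp_pos: [0.372, -0.2153, 0.2307]
orientation: [1.107, 1.265, -1.111]
force: [1.5, -0.6, 0.3]
opening: 0.004
```

```bash
cat > g.py <<'E'
from h import *
import sys
np.set_printoptions(precision=4,suppress=True)
ox,oy,a=np.load("jig.npy");s=bot.get_state()
Rz=R.from_euler("z",a).as_matrix();T=R.from_rotvec(s["orientation"]).as_matrix()
p=Rz.T@(np.array(s["tcp_pos"])-[ox,oy,0])
print("t",round(s["clock"],2),"tcp in jig",p,"F jig",Rz.T@np.array(s["force"]),"open",s["opening"])
if len(sys.argv)>3:
    D=Rz@(np.array(list(map(float,sys.argv[1:4])))-p);print("tool delta",T.T@D)
W=Rz@np.array([[0,0,1],[1,0,0],[0,-1,0]]).T if 0 else Rz@np.array([[0,1,0],[0,0,-1],[-1,0,0]])
print("turn deg",np.degrees(R.from_matrix(T.T@W).as_rotvec()))
E
python3 g.py -.13 -.06 .1
```

```text
t 1.7 tcp in jig [-0.2867 -0.2489  0.2307] F jig [ 1.3326 -0.8625  0.2761] open 0.0038667905554988047
tool delta [ 0.1299  0.1525 -0.1929]
turn deg [-1.2516  0.2659 -0.0445]
```

Emit:
arm_command(
  series="0 0 .018 -.024 -.6 0 0;0 0 .018 -.024 -.6 0 0;0 0 .018 -.024 0 0 0;0 0 .018 -.024 0 0 0;0 0 .018 -.024 0 0 0;0 0 .018 -.024 0 0 0;0 0 .018 -.024 0 0 0;0 0 .018 -.024 0 0 0;0 0.025 0 0 0 0 0;0 .025 0 0 0 0 0;0 .025 0 0 0 0 0;0 .025 0 0 0 0 0",
)

```text
clock: 2.7
tcp_pos: [0.4988, 0.0141, 0.1336]
orientation: [1.09, 1.263, -1.077]
force: [-0.2, 0.0, -0.2]
opening: -0.002
```

```bash
python3 g.py -.13 -.06 .021
```

```text
t 2.7 tcp in jig [-0.1259 -0.0419  0.1336] F jig [-0.2407  0.073  -0.1994] open -0.001629116810479005
tool delta [ 0.1126 -0.0064  0.017 ]
turn deg [ 0.5444  0.526  -1.0492]
```

Emit:
arm_command(
  series="0 0 -.006 .017 .5 .5 -1;0 .0 0 0 0 0 0;0 .02 0 0 0 0 0;0 .02 0 0 0 0 0;0 .02 0 0 0 0 0;0 .02 0 0 0 0 0;0 0 0 0 0 0 0",
)

```text
clock: 3.28
tcp_pos: [0.4943, -0.0028, 0.0476]
orientation: [1.093, 1.281, -1.094]
force: [-1.1, -0.0, -1.2]
opening: 0.002
```

```bash
python3 g.py -.13 -.06 .021; python3 -c "
from h import *
im,d=bot.get_image('wrist');cv2.imwrite('pics/w1.png',im)
for r in bot.spot_point('wrist','tray_end')[:2]:print(r)"
```

```text
t 3.28 tcp in jig [-0.1329 -0.0579  0.0476] F jig [-1.1004  0.124  -1.2167] open 0.001887368604094743
tool delta [0.0266 0.003  0.0022]
turn deg [ 0.0617 -0.0581  0.0831]
{'at': [284.3, 20.9], 'p': 0.85}
```

View pics/w1.png

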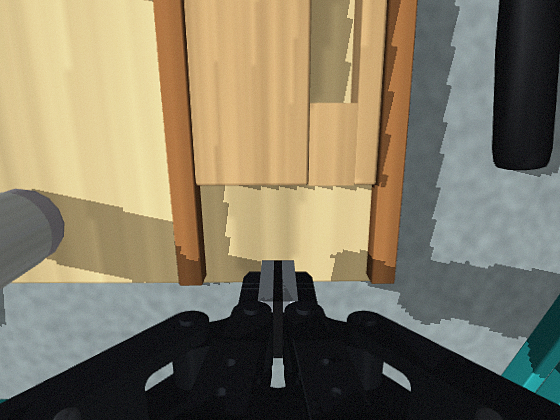

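The wrist view shows the shut fingers (278,280) centred between the rails (205 and 370). The tray end's square near edge is at row 185, ahead of them. I'll lower and start pushing.

Emit:
arm_command(
  series="0 .009 .001 .001 0 0 0;0 .009 .001 .001 0 0 0;0 .008 0 0 0 0 0;0 0 0 0 0 0 0;0 0 .007 0 0 0 0;0 0 .007 0 0 0 0;0 0 0 0 0 0 0",
)

```text
clock: 3.97
tcp_pos: [0.5178, -0.0029, 0.0266]
orientation: [1.096, 1.271, -1.087]
force: [0.4, -0.2, -0.4]
opening: -0.004
```

```bash
python3 g.py -.066 -.06 .021
```

```text
t 3.97 tcp in jig [-0.1098 -0.0616  0.0266] F jig [ 0.3425 -0.2176 -0.3801] open -0.003757628936139676
tool delta [ 0.006   0.0437 -0.0015]
turn deg [ 0.0612  0.1313 -0.5334]
```

Emit:
arm_command(
  series="0 .004 0 0 0 0 -.5;0 0 .004 0 0 0 0;0 0 .004 0 0 0 0;0 0 .004 0 0 0 0;0 0 .004 0 0 0 0;0 0 .004 0 0 0 0;0 0 .004 0 0 0 0",
)

```text
clock: 4.55
tcp_pos: [0.5431, 0.0014, 0.0225]
orientation: [1.09, 1.279, -1.095]
force: [-0.9, -0.7, 1.2]
opening: 0.002
```

```bash
python3 g.py -.066 -.06 .022
```

```text
t 4.55 tcp in jig [-0.0841 -0.0613  0.0225] F jig [-1.0387 -0.5918  1.247 ] open 0.0024622782171212494
tool delta [ 0.0005  0.0181 -0.0013]
turn deg [0.0766 0.1334 0.1163]
```

Emit:
arm_command(
  series="0 0 .004 0 0 0 0;0 0 .004 0 0 0 0;0 0 .003 0 0 0 0;0 0 .002 0 0 0 0;0 0 .002 0 0 0 0",
)

```text
clock: 4.97
tcp_pos: [0.5602, 0.0041, 0.0225]
orientation: [1.09, 1.279, -1.095]
force: [-2.0, -0.5, 0.4]
opening: -0.001
```

```bash
python3 g.py -.066 -.06 .022
```

```text
t 4.97 tcp in jig [-0.0668 -0.0613  0.0225] F jig [-2.0862 -0.1565  0.3977] open -0.0005699505946741488
tool delta [ 0.0005  0.0008 -0.0013]
turn deg [0.0854 0.1356 0.091 ]
```

Emit:
arm_command(
  series="0 0 .0015 0 0 0 0;0 0 .0015 0 0 0 0;0 0 .0015 0 0 0 0",
)

```text
clock: 5.22
tcp_pos: [0.5644, 0.0048, 0.0224]
orientation: [1.09, 1.279, -1.096]
force: [-7.5, -1.8, 5.9]
opening: 0.0
```

Emit:
arm_command(
  series="0 0 .0015 0 0 0 0;0 0 .0015 0 0 0 0",
)

```text
clock: 5.38
tcp_pos: [0.5644, 0.0049, 0.022]
orientation: [1.086, 1.283, -1.101]
force: [-5.6, -2.7, 4.3]
opening: -0.002
```

Emit:
arm_command(
  series="0 0 .0015 0 0 0 0;0 0 .0015 0 0 0 0",
)

```text
clock: 5.55
tcp_pos: [0.5643, 0.005, 0.0216]
orientation: [1.084, 1.287, -1.105]
force: [-6.0, -1.6, 4.6]
opening: -0.001
```

The tray stopped at TCP jig x ≈ -0.062, with a steady push of about 6 N. That is the expected home position. I'll back off and rise.

Emit:
arm_command(
  series="0 0 -.006 0 0 0 0;0 0 -.01 0 0 0 0;0 -.03 0 0 0 0 0;0 -.03 0 0 0 0 0;0 -.03 0 0 0 0 0;0 -.03 0 0 0 0 0;0 -.03 0 0 0 0 0;0 -.03 0 0 0 0 0;0 -.03 0 0 0 0 0;0 0 0 0 0 0 0",
)

```text
clock: 6.38
tcp_pos: [0.548, 0.0036, 0.2396]
orientation: [1.085, 1.288, -1.105]
force: [-0.1, 0.3, 0.5]
opening: -0.002
```

```bash
python3 g.py .03 .1 .23; python3 -c "
from h import *
im,d=bot.get_image('wrist');im2,d=bot.get_image('top')
cv2.imwrite('pics/c2.png',np.hstack([cv2.resize(im,(400,300)),cv2.resize(im2[130:280,190:390],(400,300),interpolation=2)]))"
```

```text
t 6.38 tcp in jig [-0.079  -0.0599  0.2396] F jig [-0.0118  0.3183  0.505 ] open -0.0022757600570553565
tool delta [ 0.0079  0.1092 -0.1598]
turn deg [0.0279 0.0381 0.8471]
```

View pics/c2.png

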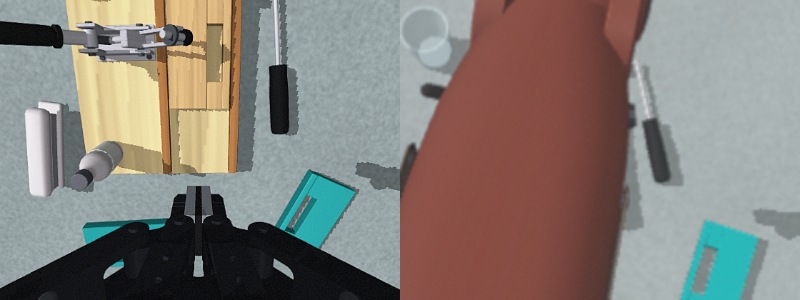

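In the wrist view the tray end is well up the channel, its near edge at about (200,108) in the 400-px view. The arm blocks the top view. I'm moving over the handle.

Emit:
arm_command(
  series="0 0 .0145 -.021 0 0 .8;0 0 .0145 -.021 0 0 0;0 0 .0145 -.021 0 0 0;0 0 .0145 -.021 0 0 0;0 0 .0145 -.021 0 0 0;0 0 .0145 -.021 0 0 0;0 0 .0145 -.021 0 0 0;0 0 0.008 -.014 0 0 0;0 0 0 0 0 0 0",
)

```text
clock: 7.23
tcp_pos: [0.6271, 0.1804, 0.2177]
orientation: [1.079, 1.305, -1.101]
force: [-1.1, -0.1, -0.6]
opening: -0.001
```

```bash
python3 g.py .03 .1 .16; python3 -c "
from h import *
im,d=bot.get_image('wrist');cv2.imwrite('pics/w3.png',im);cal=bot.calibration('wrist')
ox,oy,a=np.load('jig.npy');Rz=R.from_euler('z',a).as_matrix()
import numpy as np
J=lambda x,y,z:Rz@[x,y,z]+[ox,oy,0]
print(pix(cal,[J(.085,-.03,.041),J(-.055,-.03,.033),J(.085,-.03,.033)]))
for r in bot.spot_point('wrist','tray_end')[:1]:
  p=pt(cal,d,r['at'],.015);print(r,Rz.T@(p-[ox,oy,0]))"
```

```text
t 7.23 tcp in jig [0.0266 0.1026 0.2177] F jig [-1.111   0.1199 -0.5888] open -0.0006615620268042985
tool delta [0.0576 0.0047 0.003 ]
turn deg [ 0.5602 -0.4469  1.3728]
[[433.87715949 121.03368327]
 [410.95243633 266.18478823]
 [430.20973796 120.45832198]]
{'at': [556.1, 379.2], 'p': 0.91} [-0.21193962 -0.23343995  0.015     ]
```

View pics/w3.png

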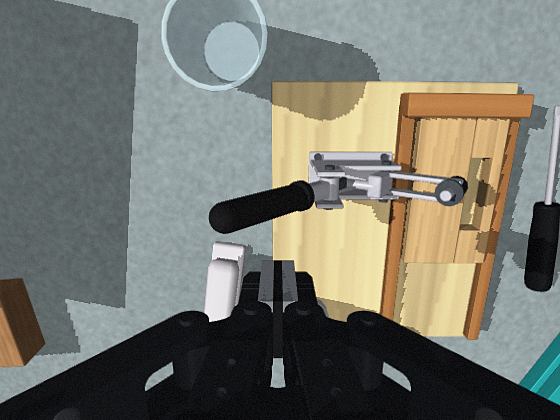

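The view shows the tray end's far edge against the stop (row ≈118), with its near edge at row 262 against 266 predicted for home. It is home. The handle bar runs (215,217)–(310,195), with the jar clear of it. I'll descend to just above the bar.

Emit:
arm_command(
  series="0 0 .004 .002 .5 -.4 1.4;0 .015 0 0 0 0 0;0 .015 0 0 0 0 0;0 .015 0 0 0 0 0;0 .012 0 0 0 0 0;0 0 0 0 0 0 0",
)

```text
clock: 7.83
tcp_pos: [0.6271, 0.1678, 0.1568]
orientation: [1.096, 1.278, -1.1]
force: [-1.0, 0.0, -1.0]
opening: 0.0
```

```bash
python3 g.py .03 .105 .141
```

```text
t 7.83 tcp in jig [0.0246 0.0901 0.1568] F jig [-0.96    0.1586 -1.0095] open 0.0003944308778945621
tool delta [ 0.0158  0.0053 -0.015 ]
turn deg [-0.3082  0.0229  0.1676]
```

Emit:
arm_command(
  series="0 .004 .005 -.005 0 0 0;0 .004 0 -.005 0 0 0;0 .004 0 -.005 0 0 0;0 .004 0 0 0 0 0;0 0 0 0 0 0 0",
)

```text
clock: 8.25
tcp_pos: [0.6307, 0.1759, 0.141]
orientation: [1.093, 1.285, -1.091]
force: [0.7, 0.6, -0.4]
opening: 0.003
```

```bash
python3 g.py .03 .127 .122
```

```text
t 8.25 tcp in jig [0.0295 0.0975 0.141 ] F jig [ 0.8128  0.454  -0.4485] open 0.002589766016740881
tool delta [ 0.0192  0.0006 -0.0294]
turn deg [ 0.1891 -0.2806  0.1224]
```

Emit:
arm_command(
  series="0 0 0 -.005 0 0 0;0 .002 0 -.005 0 0 0;0 .003 0 -.004 0 0 0;0 .003 0 -.003 0 0 0;0 .003 0 -.003 0 0 0;0 .003 0 -.003 0 0 0",
)

```text
clock: 8.75
tcp_pos: [0.6299, 0.1912, 0.1288]
orientation: [1.087, 1.297, -1.069]
force: [-0.2, -0.6, 3.7]
opening: -0.001
```

```bash
python3 g.py .03 .127 .122
```

```text
t 8.75 tcp in jig [0.0311 0.1128 0.1288] F jig [-0.2808 -0.5992  3.6643] open -0.0013549064472209926
tool delta [ 0.007  -0.0008 -0.0142]
turn deg [ 1.2859 -0.7689 -0.1397]
```

Emit:
arm_command(
  series="0 .002 -.001 -.004 1.2 -.7 0;0 .0025 0 -.004 0 0 0;0 .003 0 -.004 0 0 0;0 .003 0 -.003 0 0 0",
)

```text
clock: 9.08
tcp_pos: [0.6287, 0.1927, 0.1174]
orientation: [1.084, 1.297, -1.068]
force: [0.3, -0.3, 4.1]
opening: -0.005
```

```bash
python3 g.py .03 .138 .101
```

```text
t 9.08 tcp in jig [0.0301 0.1144 0.1174] F jig [ 0.2952 -0.3558  4.1469] open -0.004787745361939342
tool delta [ 0.0167  0.0005 -0.0234]
turn deg [ 1.4815 -0.6742 -0.1505]
```

Emit:
arm_command(
  series="0 .0 0 -.008 1.4 -.6 0;0 .001 0 -.008 0 0 0;0 .002 0 -.006 0 0 0",
)

```text
clock: 9.33
tcp_pos: [0.6274, 0.1975, 0.1136]
orientation: [1.081, 1.303, -1.063]
force: [0.0, 0.4, 0.1]
opening: 0.002
```

```bash
python3 g.py .03 .138 .101
```

```text
t 9.33 tcp in jig [0.0295 0.1193 0.1136] F jig [0.0663 0.3785 0.1174] open 0.0024987146637228284
tool delta [ 0.0128  0.001  -0.0185]
turn deg [ 1.8231 -0.8548 -0.0638]
```

Emit:
arm_command(
  series="0 .0 0 -.008 1.8 -.8 0;0 .001 0 -.008 0 0 0;0 .002 0 -.006 0 0 0;0 .003 0 -.005 0 0 0;0 .003 0 -.004 0 0 0",
)

```text
clock: 9.75
tcp_pos: [0.6259, 0.2059, 0.1044]
orientation: [1.075, 1.311, -1.053]
force: [-0.2, -3.5, 2.5]
opening: -0.001
```

```bash
python3 g.py .03 .138 .101
```

```text
t 9.75 tcp in jig [0.0294 0.1279 0.1044] F jig [-0.7479 -3.4161  2.5096] open -0.0011537408514955404
tool delta [ 0.0036  0.0011 -0.01  ]
turn deg [ 2.4365 -1.1274 -0.0377]
```

Emit:
arm_command(
  series="0 .003 0 -.003 2.4 -1.1 0;0 .003 0 -.003 0 0 0;0 .003 0 -.003 0 0 0",
)

```text
clock: 10.0
tcp_pos: [0.6278, 0.1976, 0.0953]
orientation: [1.081, 1.303, -1.063]
force: [-1.6, -0.8, 11.2]
opening: -0.001
```

```bash
python3 g.py .03 .138 .101
```

```text
t 10.0 tcp in jig [0.03   0.1194 0.0953] F jig [-1.6592 -0.5706 11.1706] open -0.0010947071720370718
tool delta [-0.0054  0.0006 -0.0187]
turn deg [ 1.8276 -0.8511 -0.0808]
```

Emit:
arm_command(
  series="0 .001 0 -.007 0 0 0;0 .001 0 -.006 0 0 0;0 .002 0 -.005 0 0 0;0 .002 0 -.005 0 0 0",
)

```text
clock: 10.33
tcp_pos: [0.628, 0.2044, 0.0916]
orientation: [1.071, 1.302, -1.053]
force: [-0.1, -12.4, 10.0]
opening: -0.001
```

```bash
python3 g.py .03 .138 .101
```

```text
t 10.33 tcp in jig [0.0312 0.126  0.0916] F jig [ -2.0428 -12.2806  10.0313] open -0.0009358380225184691
tool delta [-0.0093 -0.0006 -0.0121]
turn deg [ 2.5226 -0.6262 -0.2649]
```

Emit:
arm_command(
  series="0 .004 0 -.001 0 0 0;0 .004 0 -.001 0 0 0",
)

```text
clock: 10.5
tcp_pos: [0.6284, 0.2053, 0.0861]
orientation: [1.072, 1.302, -1.05]
force: [-6.3, 0.2, 16.3]
opening: 0.003
```

```bash
python3 g.py .03 .138 .08
```

```text
t 10.5 tcp in jig [0.0317 0.1269 0.0861] F jig [-6.2396  1.146  16.2603] open 0.003271452441436641
tool delta [ 0.0062 -0.0013 -0.0111]
turn deg [ 2.5746 -0.6729 -0.3943]
```

Emit:
arm_command(
  series="0 .003 -.001 -.001 0 0 0;0 .003 0 -.001 0 0 0",
)

```text
clock: 10.67
tcp_pos: [0.6279, 0.2065, 0.0826]
orientation: [1.073, 1.302, -1.046]
force: [-3.4, -3.9, 13.5]
opening: -0.001
```

```bash
python3 g.py .03 .138 .08
```

```text
t 10.67 tcp in jig [0.0314 0.1282 0.0826] F jig [-3.9337 -3.3088 13.4814] open -0.000850521570115118
tool delta [ 0.0027 -0.001  -0.0098]
turn deg [ 2.6533 -0.748  -0.5521]
```

Emit:
arm_command(
  series="0 .0025 0 -.001 0 0 0;0 .0025 0 -.001 0 0 0",
)

```text
clock: 10.83
tcp_pos: [0.6277, 0.2071, 0.0795]
orientation: [1.073, 1.301, -1.045]
force: [-3.3, -3.4, 11.3]
opening: 0.001
```

Emit:
arm_command(
  series="0 .0025 0 -.0005 0 0 0",
)

```text
clock: 10.92
tcp_pos: [0.6276, 0.2074, 0.0779]
orientation: [1.073, 1.301, -1.045]
force: [-3.5, -3.6, 10.7]
opening: -0.002
```

Emit:
arm_command(
  series="0 .002 0 -.0005 0 0 0",
)

```text
clock: 11.0
tcp_pos: [0.6275, 0.2076, 0.0764]
orientation: [1.073, 1.301, -1.045]
force: [-2.1, -1.6, 9.0]
opening: 0.002
```

Emit:
arm_command(
  series="0 .002 0 -.0005 0 0 0",
)

```text
clock: 11.08
tcp_pos: [0.6274, 0.2078, 0.0749]
orientation: [1.073, 1.301, -1.044]
force: [-0.9, -2.3, 6.9]
opening: -0.006
```

The force is fading as it nears the over-center point.

Emit:
arm_command(
  series="0 .002 0 -.0005 0 0 0",
)

```text
clock: 11.17
tcp_pos: [0.6272, 0.208, 0.0731]
orientation: [1.073, 1.301, -1.044]
force: [-0.6, -0.8, 3.6]
opening: -0.001
```

Emit:
arm_command(
  series="0 .002 0 -.0005 0 0 0",
)

```text
clock: 11.25
tcp_pos: [0.627, 0.2084, 0.071]
orientation: [1.073, 1.302, -1.043]
force: [-0.3, -0.3, -0.1]
opening: 0.003
```

Emit:
arm_command(
  series="0 .002 0 -.0005 0 0 0",
)

```text
clock: 11.33
tcp_pos: [0.6272, 0.2086, 0.0691]
orientation: [1.073, 1.302, -1.043]
force: [-0.3, -3.2, 20.2]
opening: -0.001
```

Emit:
arm_command(
  series="0 .0015 0 0 0 0 0",
)

```text
clock: 11.42
tcp_pos: [0.628, 0.2086, 0.0689]
orientation: [1.074, 1.3, -1.041]
force: [-6.7, -3.5, 25.5]
opening: 0.001
```

The force faded to zero, then the handle met its own stop at about 20–25 N. It is past center, so I'll lift off.

Emit:
arm_command(
  series="0 -.004 0 0 0 0 0;0 -.015 0 0 0 0 0;0 -.03 0 0 0 0 0;0 -.03 0 0 0 0 0;0 -.03 0 0 0 0 0;0 -.03 0 0 0 0 0;0 -.02 0 0 0 0 0;0 0 0 0 0 0 0;0 0 0 0 0 0 0",
)

```text
clock: 12.17
tcp_pos: [0.6237, 0.2074, 0.2298]
orientation: [1.073, 1.309, -1.044]
force: [-1.6, 0.7, -0.6]
opening: -0.002
```

```bash
python3 g.py; python3 -c "
from h import *
im,d=bot.get_image('wrist');im2,_=bot.get_image('scene')
cv2.imwrite('pics/c4.png',np.hstack([cv2.resize(im,(400,300)),cv2.resize(im2[180:330,180:380],(400,300),interpolation=2)]))"
```

```text
t 12.17 tcp in jig [0.0274 0.1298 0.2298] F jig [-1.4766  0.921  -0.6198] open -0.001717123165919476
turn deg [ 2.8266 -1.0666 -0.3895]
```

View pics/c4.png

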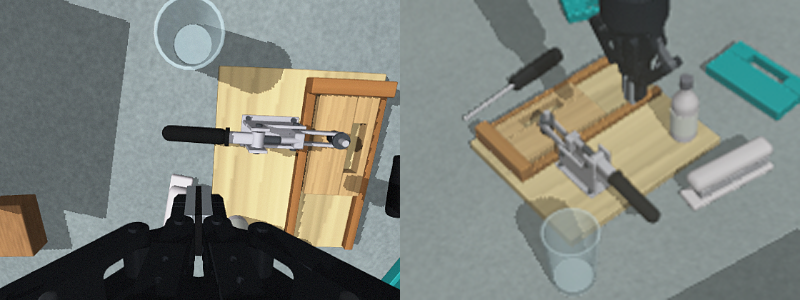

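Both views show the handle staying down on its own (wrist view (165,133)–(230,137)), the foot on the wood at (343,142), and the tray end against the stop. The jar, stapler and glue look undisturbed. I'm handing in.

```bash
python3 -c "
from h import *
print(bot.sign_off())"
```

```text
the job is handed in; nothing more can be done
None
```

The tray end is home against the end stop and the toggle clamp is locked on it. I handed the job in at about 12 s of the 66 s; the sign-off gives no verdict.

- **Tray end:** I pushed it about 41 mm along the channel. It stopped at the expected place with a steady push of 6–8 N. A wrist picture taken before clamping showed its far edge on the stop face, with the near edge within about 4 pixels of where home predicts.
- **Clamp handle:** I pushed it down with the shut fingers. The resistance rose to about 17 N, because I was pushing closer to the hinge than 90 mm. It then faded to zero past the over-center point and met its own stop at about 26 N, the highest reading, against the 40 N limit. Forces were only read at the end of each move.
- **Last look:** After the arm lifted clear, the handle stayed down, the foot was on the wood and the tray end was at the stop. The jar, stapler and glue bottle looked unmoved. The last close views did not cover the tape gun or the carton, but the arm never went near them after the start.
- **Not checked or off:** I could not measure the clamping force itself. The tool drifted up to about 3° in yaw and slid up to about 9 mm along the grip during the handle push, with no visible effect on the result.

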